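# Slide the punch stand to its mark and drive the pin

## Robot

A 6-joint arm with a two-finger parallel gripper is mounted at the origin on a cart in front of the work surface, level with it; the furniture and walls round the work are solid. World frame = base frame: x ahead of the robot, y to its left, z up, the work surface at z = 0. Lengths are in m, angles in rad, forces in N, time in s.
With the tool pointing down it reaches from about 0.25 to 0.775 m from the base axis. Payload 4 kg.
Tool frame: the origin (TCP) lies where the fingers leave the gripper's body, on its centre line; the fingertips stand 97 mm ahead of it and the grasp point (between the pads) lies 78 mm ahead of it; z points along the fingers, y is the line along which they close (so a half turn about z gives the same grasp; the last joint's range is limited). The gripper opens to 94 mm and grips with 3 to 60 N. Pads are 16 mm wide; open, the fingers measure 119 mm over their backs; the gripper's body (75 mm by 177 mm) begins 78 mm behind the grasp point.
Start: joints at [1.157, 0.087, 1.371, -0, 1.684, -0.103], TCP at [0.168, 0.524, 0.303] pointing down, gripper open.
Joint ranges: [-3.1, 3.1], [-0.76, 2.03], [0.27, 2.55], [-1.08, 4.22], [0.17, 2.65], [-2.57, 2.57]. Speed limits (rad/s): [2.79, 2.79, 3.14, 3.14, 3.14, 3.14].

## Interface

Orientations are given as a 3x3 rotation matrix whose columns are the frame's x, y, z axes.
In Python, from rig import env gives the robot as it stands.
- The arm moves only by the tool servo_tool, never from a script. Its argument "targets" is a list of rows, each an object with "dp": the shift along the tool's x, y, z in mm, a list of three; "roll": the turn about the tool's z in degrees. In form: [{"dp": [dx, dy, dz], "roll": roll}, ...]. A call has exactly 5 rows; each row shifts and turns the commanded pose from where the row before left it, along the tool's axes as they then stand; what a row does not reach is not made up. A row lasts 1/8 s, in which the tool goes at most 62.5 mm and 10.7 degrees, less where a joint would pass 70% of its speed; a pose out of reach is approached as far as the arm can. A call with a gripper value outside its range is refused whole. "claw" is the opening, from -1 (shut) to 1 (fully open), set as the call begins (left out, the last holds). The fingers move at their own pace and stop on an object; the grip force is fixed at half the most. Time passes only in rows, so rows that do not move let the fingers close, or fill a call up. It gives the time, the measured TCP pose, the force, the opening and the grip force at its end, in the units of the state.
- env.read_state(): the state, without advancing time (a new reading comes with each control period).
- env.read_camera(name): name is "scene" or "top" or "wrist"; returns a dict with "image" (420x560x3 uint8, red, green, blue), "range_z" (420x560 float32, m along the optical axis (not along the pixel's ray), 0 where there is no reading), "intrinsics" (3x3 intrinsics, pixels), "rvec" (rotation vector, rad) and "tvec" (3), from world to camera coordinates, as OpenCV has them. Camera axes: x right, y down, z forward; pixel columns grow to the right and rows downward; lengths in m; the calibration is good to about 2 mm. A picture is of the moment at which its call begins.
- env.close_job(): hands the job in; it is judged then, once.
The state is a dict: "time_s": time; "qpos": joint angles; "joint_velocities": joint speeds; "effort": joint torques, N m; "eef_pos": TCP position; "ee_rot": TCP orientation; "ft_force": force on the tool from outside, world axes, zero at the start; "wrist_torque": the same for the moment, N m; "gripper_width": finger opening in m; "grasp_force": force on a finger pad.
Only numpy, scipy, OpenCV 4.12 (cv2) and the standard library are available. Lean on these libraries where they do the work, as an engineer would, in place of code of your own. Each camera call takes 0.05 s, during which the arm holds its last target. There are 200 camera calls.

## Task

On the steel marking plate, slide the orange-handled punch stand, without lifting or tipping it, from the blue ring into the yellow ring so that its round foot lies inside the ring line, and let go of it. Then use the mallet to drive the stand's sprung pin fully down, let the pin spring back up, and put the mallet back on its green rest as you found it. Leave the tin on the red ring, the copper nozzle and the fillet gauge where they are.

Things in the scene. Friction and masses are not known exactly. Their poses are not given: they have to be found in the camera images.
- plate: Dark steel marking plate fixed flat on the bench, 230 (x) x 240 (y) x 8 mm thick. Origin: centre of its underside (on the bench); its top is 8 mm above that. Carries the three painted rings, whose centres lie 69 mm from the plate's centre and 120 mm from each other.
- yellow_ring: Yellow ring painted on the plate, inner diameter 84 mm, line 5 mm wide, with a yellow centre dot. The target. Origin: its centre, on the plate's top.
- blue_ring: Blue painted ring of the same size: where the punch stand starts. Origin: its centre, on the plate's top.
- red_ring: Red painted ring of the same size: where the tin stands. Origin: its centre, on the plate's top.
- punch_stand: Loose upright punch stand, about 0.6 kg. Round steel foot 70 mm diameter, 12 mm high; orange grip column 36 mm diameter from 12 to 62 mm above the underside; steel pin with a dark mushroom cap (24 mm diameter) on top, cap top 89 mm above the underside. Origin: centre of the underside. z up; its yaw has no meaning.
- pin (a joint): Travel of the stand's sprung pin: 0 = up, 0.012 m = fully down; springs back by itself. About 2 N to start, 5 N fully down.
- pin_cap (a point): Centre of the top face of the pin's cap; moves down with the pin.
- mallet: Loose mallet, 0.28 kg, standing head-down on its rest. Upright round head 44 mm diameter, 80 mm high, steel with a white face at each end. Square wooden handle 24 x 24 mm, level along the mallet's -x, its axis 40 mm above the lower face, from 20 to 165 mm from the head's axis. Origin: centre of the head's lower face.
- mallet_grip (a point): Point on the handle's axis 60 mm behind the head's axis (mallet frame -60, 0, 40 mm): a good place to grip it from above, fingers closing along the mallet's y.
- mallet_rest: Green rest fixed on the bench, base 215 x 56 x 4 mm. Round black pad under the mallet's head, top 6 mm above the bench. U saddle for the handle's end 145 mm along -x: 22 mm long, floor 31.5 mm and cheeks 56 mm above the bench, 36 mm between cheeks. Origin: on the bench under the pad's centre. The mallet starts 6 mm above it, axes parallel.
- tin: Blue tin with a white lid, 78 mm diameter, 54 mm high, standing on the red ring; leave alone. Origin: centre of its underside.
- copper_nozzle: Copper nozzle lying on the bench, 22 mm diameter, 60 mm long along its y; leave alone. Origin: centre of its underside.
- fillet_gauge: Flat grey fillet gauge, 60 x 75 x 9 mm, lying on the bench; leave alone. Origin: centre of its underside.

How it is judged:
By the outcome, as a careful person would: the job done as asked, in the order asked, and still so for the second after the job is handed in, with the robot touching nothing.
It also fails if it takes over 64 s, if anything falls off the work surface, if the arm or the gripper's body presses on something with over 40 N, if the wrist force passes 120 N, or if a joint passes its speed limit or range.

## Working session

There is one attempt and no reset: what is moved stays moved. The work goes in short steps, Python scripts to look and compute and a tool call to move; the robot and the scene stay as the last step left them, time stands still between calls to the robot, and variables do not carry over. Pictures are saved under pics/ and viewed, at most 10 in all, crops included, and the job is handed in when it is done.

Besides the shell and the picture viewer there is one more tool, called as name(argument=value, ...) on one line, values as JSON. servo_tool: Moves the arm, as the interface text tells. Its arguments: {"type":"object","properties":{"targets":{"type":"array"},"claw":{"type":"number"}},"required":["targets"]}

```bash
mkdir -p pics
cat > h.py <<'E'
import numpy as np, cv2
from rig import env
def cam(n):
    c=env.read_camera(n); c['R']=cv2.Rodrigues(np.array(c['rvec'],float))[0]; c['t']=np.array(c['tvec'],float).ravel(); c['K']=np.array(c['intrinsics']); return c
def ray(c,u,v):
    d=c['R'].T@np.linalg.solve(c['K'],np.array([u,v,1.])); return -c['R'].T@c['t'],d
def onz(c,u,v,z):
    o,d=ray(c,u,v); return o+d*(z-o[2])/d[2]
def cloud(c):
    h,w=c['range_z'].shape; v,u=np.mgrid[:h,:w]; p=np.stack([u,v,np.ones_like(u)],-1)@np.linalg.inv(c['K']).T*c['range_z'][...,None]
    return (p-c['t'])@c['R']
def save(c,n): cv2.imwrite('pics/'+n,c['image'][...,::-1])
E
python3 - <<'E'
from h import *
import pickle
s=env.read_state(); print({k:np.round(v,3).tolist() for k,v in s.items()})
for n in ['scene','top']:
    c=cam(n); save(c,n+'1.png'); pickle.dump(c,open(n+'.pkl','wb')); print(n,-c['R'].T@c['t'],c['K'][0,0])
E
```

```text
{'time_s': 0.0, 'qpos': [1.157, 0.088, 1.372, -0.0, 1.684, -0.103], 'joint_velocities': [-0.003, 0.001, 0.001, -0.0, 0.001, -0.0], 'effort': [-0.002, -34.017, -30.243, 0.072, 0.033, -0.0], 'eef_pos': [0.168, 0.523, 0.302], 'ee_rot': [[-0.952, 0.306, -0.001], [0.306, 0.952, -0.002], [0.0, -0.002, -1.0]], 'ft_force': [-0.158, 0.466, -0.585], 'wrist_torque': [0.002, -0.036, 0.024], 'grasp_force': 0.0, 'gripper_width': 0.094}
scene [0.12504872 1.01105525 0.61629148] 425.29262867603813
top [0.43460716 0.2473143  1.10041634] 440.7110117939245
```

View pics/scene1.png

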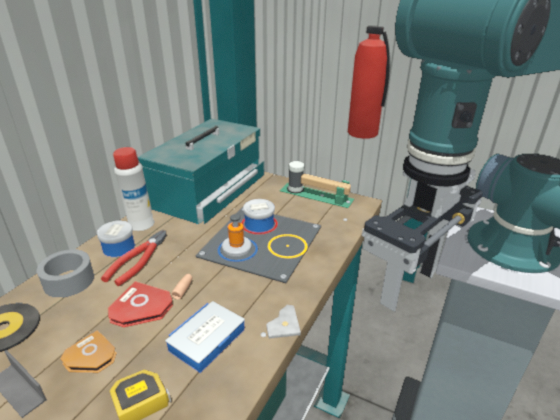

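View pics/top1.png

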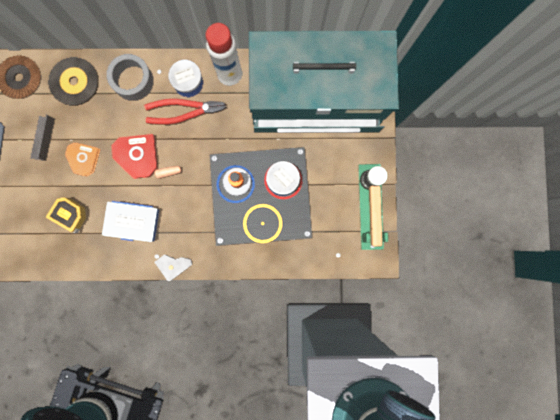

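The scene view shows the plate with the stand on blue (236,238), the empty yellow ring (288,246), the tin (258,213) and the mallet on its rest (295-350,180). In the top view the blue ring is at (237,183), yellow at (262,223), the tin at (283,179), the mallet head at (377,175) and the handle running down to (376,245).

```bash
cat > m.py <<'E'
from h import *
import pickle
for n,boxes in {'top':dict(yel=(235,198,290,250),blue=(210,155,258,205),orange=(215,160,255,200),white=(360,160,395,190),wood=(362,180,390,250),green=(350,155,395,255)),
 'scene':dict(yel=(262,228,315,264),blue=(210,220,262,268),orange=(222,215,250,250),white=(283,155,308,200),wood=(298,170,355,197),green=(275,170,360,210))}.items():
    c=pickle.load(open(n+'.pkl','rb')); P=cloud(c); hsv=cv2.cvtColor(c['image'],cv2.COLOR_RGB2HSV)
    rng=dict(yel=((22,120,120),(35,255,255)),blue=((100,120,60),(125,255,255)),orange=((5,180,120),(18,255,255)),white=((0,0,190),(180,50,255)),wood=((8,60,120),(24,170,255)),green=((60,90,40),(85,255,255)))
    for k,(a,b,e,f) in boxes.items():
        m=cv2.inRange(hsv,*map(np.array,rng[k])); z=np.zeros_like(m); z[b:f,a:e]=m[b:f,a:e]; m=z
        nl,L,st,ce=cv2.connectedComponentsWithStats(m)
        if nl<2: print(n,k,'none'); continue
        i=1+st[1:,4].argmax(); mm=L==i; q=P[mm&(c['range_z']>0)]
        u,v=ce[i]; cn=np.stack(np.nonzero(mm)[::-1],1).astype(np.float32)
        r=cv2.minAreaRect(cn); cnt=cv2.findContours(mm.astype(np.uint8),0,2)[0][0]
        print(n,k,st[i].tolist(),'uv',ce[i].round(1),'med',np.median(q,0).round(4),'lo',np.percentile(q,3,0).round(3),'hi',np.percentile(q,97,0).round(3))
        if k in('yel','blue'):
            E=cv2.fitEllipse(cv2.convexHull(cnt)); print('   ring ctr',onz(c,*E[0],.008).round(4),np.round(E[1],1))
        if k=='wood': 
            w=q[:,:2]-q[:,:2].mean(0); print('   axis',np.linalg.svd(w,full_matrices=False)[2][0].round(3))
E
python3 m.py
```

```text
top yel [255, 238, 20, 5, 39] uv [265.2 240.5] med [0.4404 0.2578 0.0084] lo [0.436 0.241 0.001] hi [0.445 0.282 0.012]
   ring ctr [0.4398 0.2607 0.008 ] [ 3.8 19. ]
top blue [217, 165, 37, 38, 185] uv [234.6 184.1] med [0.5798 0.3368 0.0088] lo [0.536 0.289 0.005] hi [0.626 0.379 0.013]
   ring ctr [0.5813 0.3336 0.008 ] [37.  37.2]
top orange [237, 185, 3, 2, 3] uv [238.  185.3] med [0.5697 0.3222 0.0663] lo [0.569 0.32  0.061] hi [0.57  0.325 0.07 ]
top white [368, 165, 20, 21, 304] uv [377.5 175.2] med [ 0.589  -0.0041  0.0865] lo [ 0.569 -0.03   0.004] hi [0.622 0.016 0.09 ]
top wood [369, 185, 13, 62, 670] uv [375.1 215.3] med [ 0.4968 -0.0025  0.0564] lo [ 0.429 -0.015  0.041] hi [0.565 0.007 0.061]
   axis [-1.    -0.018]
top green [360, 183, 11, 66, 452] uv [364.4 216.4] med [0.4987 0.0132 0.0047] lo [0.421 0.003 0.001] hi [0.568 0.021 0.057]
scene yel [268, 234, 40, 24, 230] uv [287.7 246. ] med [0.4776 0.2713 0.0085] lo [0.434 0.223 0.006] hi [0.525 0.313 0.011]
   ring ctr [0.4787 0.2688 0.008 ] [24.1 39.7]
scene blue [245, 220, 17, 12, 177] uv [253.8 224.9] med [0.5796 0.2512 0.0249] lo [0.563 0.245 0.01 ] hi [0.608 0.255 0.042]
   ring ctr [0.5919 0.2256 0.008 ] [12.5 22.4]
scene orange [228, 223, 15, 24, 244] uv [235.9 234.7] med [0.5751 0.3426 0.053 ] lo [0.566 0.322 0.026] hi [0.594 0.348 0.071]
scene white [289, 161, 15, 10, 120] uv [296.3 165.3] med [0.5831 0.005  0.0854] lo [ 0.566 -0.022  0.074] hi [0.603 0.019 0.088]
scene wood [301, 174, 54, 23, 542] uv [324.4 183.8] med [0.4998 0.004  0.0495] lo [ 0.423 -0.053 -0.001] hi [0.566 0.01  0.058]
   axis [-1.    0.01]
scene green [293, 188, 60, 19, 491] uv [326.2 196.5] med [0.4803 0.013  0.0048] lo [ 0.421 -0.021  0.002] hi [0.562 0.024 0.047]
```

servo_tool(targets=[{"dp":[0,0,0],"roll":-8.9},{"dp":[0,0,0],"roll":-8.9},{"dp":[-40,-40,0],"roll":0},{"dp":[-40,-40,0],"roll":0},{"dp":[-40,-40,0],"roll":0}], claw=1)

```text
time_s: 0.72
eef_pos: [0.2889, 0.4023, 0.3021]
ee_rot: [[-1.0, -0.001, -0.0], [-0.001, 1.0, -0.001], [0.0, -0.001, -1.0]]
ft_force: [0.5, 0.1, -0.4]
gripper_width: 0.0942
grasp_force: 0.0
```

servo_tool(targets=[{"dp":[-45,-15,0],"roll":0},{"dp":[-45,-15,0],"roll":0},{"dp":[-40,-15,0],"roll":0},{"dp":[0,0,0],"roll":0},{"dp":[0,0,0],"roll":0}])

```text
time_s: 1.35
eef_pos: [0.4177, 0.3587, 0.3021]
ee_rot: [[-1.0, 0.0, -0.002], [0.0, 1.0, -0.0], [0.002, -0.0, -1.0]]
ft_force: [-0.3, -0.1, -0.0]
gripper_width: 0.0943
grasp_force: 0.0
```

Run:
```python
from h import *
import pickle
s=env.read_state(); print(s['time_s'],s['eef_pos'],np.round(s['ee_rot'],3),np.round(s['qpos'],2))
c=cam('wrist'); save(c,'w1.png'); pickle.dump(c,open('w1.pkl','wb')); print(-c['R'].T@c['t'],c['R'][2],c['K'][0,0])
t=pickle.load(open('top.pkl','rb')); P=cloud(t); q=P[60:140,255:395].reshape(-1,3); print('box',np.percentile(q[q[:,2]>.03],[1,50,99],0).round(3))
```

```text
1.35 [0.41769191 0.35867526 0.30213782] [[-1.     0.    -0.002]
 [ 0.     1.    -0.   ]
 [ 0.002 -0.    -1.   ]] [ 0.61  0.09  1.37  0.    1.68 -0.96]
[0.33978055 0.35764623 0.3846851 ] [ 2.67535178e-01  4.96481783e-04 -9.63547966e-01] 297.5796955195294
box [[ 0.699 -0.025  0.047]
 [ 0.761  0.127  0.161]
 [ 0.833  0.276  0.186]]
```

View pics/w1.png

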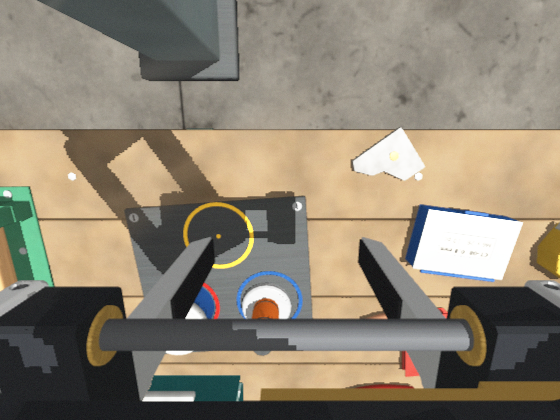

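The wrist view shows the yellow ring at (219,236), the blue ring at (269,300) with the stand partly behind the gripper bar, and the tin at (195,310). I'll back off for a clear second view.

servo_tool(targets=[{"dp":[40,-20,0],"roll":0},{"dp":[40,-20,0],"roll":0},{"dp":[0,0,0],"roll":0},{"dp":[0,0,0],"roll":0},{"dp":[0,0,0],"roll":0}])

```text
time_s: 2.02
eef_pos: [0.3386, 0.3192, 0.3028]
ee_rot: [[-1.0, -0.0, 0.0], [-0.0, 1.0, 0.0], [-0.0, 0.0, -1.0]]
ft_force: [0.0, -0.0, -0.2]
gripper_width: 0.0938
grasp_force: 0.0
```

Run:
```python
from h import *
import pickle
s=env.read_state(); print(s['time_s'],s['eef_pos'])
c=cam('wrist'); save(c,'w2.png'); pickle.dump(c,open('w2.pkl','wb'))
```

```text
2.025 [0.33862366 0.31922074 0.30281786]
```

View pics/w2.png

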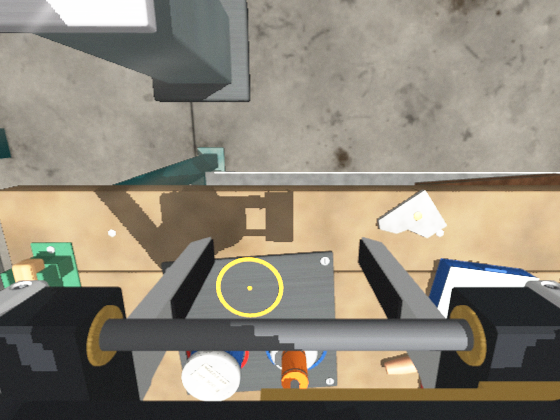

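The view moved the wrong way: the stand is now under the bar at (292,370) and the yellow ring at (249,287). Moving forward clears the stand.

servo_tool(targets=[{"dp":[-50,0,0],"roll":0},{"dp":[-50,0,0],"roll":0},{"dp":[-50,10,0],"roll":0},{"dp":[-10,5,0],"roll":0},{"dp":[0,0,0],"roll":0}])

```text
time_s: 2.7
eef_pos: [0.4987, 0.3338, 0.3016]
ee_rot: [[-1.0, 0.0, -0.002], [0.0, 1.0, -0.001], [0.002, -0.001, -1.0]]
ft_force: [-0.8, 0.7, 1.1]
gripper_width: 0.094
grasp_force: 0.0
```

Run:
```python
from h import *
import pickle
s=env.read_state(); print(s['time_s'],s['eef_pos'])
c=cam('wrist'); save(c,'w3.png'); pickle.dump(c,open('w3.pkl','wb'))
```

```text
2.7 [0.49868768 0.33382661 0.30161791]
```

View pics/w3.png

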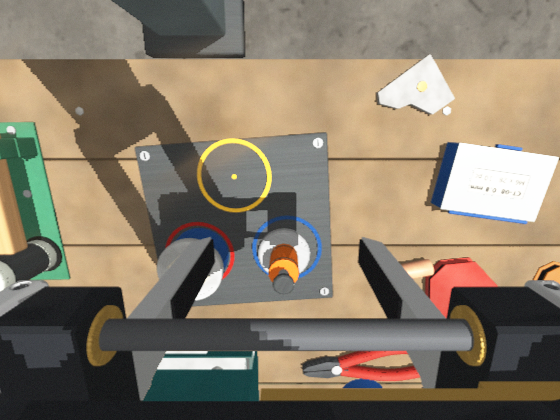

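The wrist view is clear: yellow ring centre (234,176), stand column at (285,260) with its cap at (284,284), blue ring (287,248), and the tin at left (192,268).

Run:
```python
from h import *
import pickle
c=pickle.load(open('w3.pkl','rb')); P=cloud(c); hsv=cv2.cvtColor(c['image'],cv2.COLOR_RGB2HSV)
def mask(lo,hi,b):
    m=cv2.inRange(hsv,np.array(lo),np.array(hi)); z=np.zeros_like(m); z[b[1]:b[3],b[0]:b[2]]=m[b[1]:b[3],b[0]:b[2]]; return z>0
def circ(q):
    A=np.c_[2*q[:,:2],np.ones(len(q))]; s=np.linalg.lstsq(A,(q[:,:2]**2).sum(1),rcond=None)[0]; return s[:2].round(4),round(float(np.sqrt(s[2]+s[0]**2+s[1]**2)),4)
for n,m in dict(yel=mask((18,120,60),(35,255,255),(190,130,280,220)),blue=mask((100,120,40),(125,255,255),(248,205,325,285))).items():
    v,u=np.nonzero(m); q=np.array([onz(c,a,b,.008) for a,b in zip(u,v)]); r=circ(q)
    for _ in range(3):
        d=abs(np.hypot(*(q[:,:2]-r[0]).T)-.0445); r=circ(q[d<.006])
    print(n,len(q),r,'depth z',np.median(P[m][:,2]).round(4))
m=mask((3,150,60),(18,255,255),(260,235,310,300)); q=P[m]; print('orange',circ(q),'lo',np.percentile(q,2,0).round(4),'hi',np.percentile(q,98,0).round(4))
f=P[210:320,240:330].reshape(-1,3)
for a,b in((.016,.024),(.084,.105)):
    s=f[(f[:,2]>a)&(f[:,2]<b)&(abs(f[:,1]-.33)<.06)&(abs(f[:,0]-.58)<.06)]
    print(a,len(s),'z',np.median(s[:,2]).round(4),'mid',((s.max(0)+s.min(0))/2).round(4),(s.max(0)-s.min(0)).round(3),cv2.minEnclosingCircle(s[:,:2].astype(np.float32)))
print('floor plate z',np.median(P[215:235,300:320,2]), np.median(P[150:160,300:310,2]))
for n in ['top','scene']:
    d=pickle.load(open(n+'.pkl','rb')); Q=cloud(d).reshape(-1,3)
    for a,b in((.014,.026),(.084,.105)):
        s=Q[(Q[:,2]>a)&(Q[:,2]<b)&(np.hypot(Q[:,0]-.58,Q[:,1]-.332)<.045)]
        if len(s)>3: print(n,a,len(s),np.median(s[:,2]).round(4),((s.max(0)+s.min(0))/2).round(4),(s.max(0)-s.min(0)).round(3))
    # plate extents & mallet
    s=Q[(Q[:,2]>.08)&(np.hypot(Q[:,0]-.587,Q[:,1])<.04)]; print(n,'head top',len(s),np.median(s,0).round(4),((s.max(0)+s.min(0))/2).round(4),(s.max(0)-s.min(0)).round(3))
```

```text
yel 1093 (array([0.4821, 0.2663]), 0.0448) depth z 0.0088
blue 590 (array([0.5812, 0.3335]), 0.0449) depth z 0.009
orange (array([0.5289, 0.3292]), 0.0482) lo [0.5675 0.3138 0.0249] hi [0.5934 0.3457 0.0926]
0.016 1109 z 0.0202 mid [0.5804 0.3295 0.02  ] [0.061 0.068 0.008] ((0.5849550366401672, 0.32927122712135315), 0.03499358147382736)
0.084 356 z 0.097 mid [0.5848 0.3291 0.0947] [0.023 0.023 0.009] ((0.5850191116333008, 0.3294358253479004), 0.01183392759412527)
floor plate z 0.008449550136095763 0.008290727180563381
top 0.014 405 0.0198 [0.5855 0.3287 0.0198] [0.068 0.069 0.011]
top 0.084 82 0.0967 [0.5859 0.3283 0.096 ] [0.022 0.021 0.01 ]
top head top 275 [ 0.5871 -0.0028  0.0867] [ 0.588  -0.0031  0.0865] [0.041 0.044 0.011]
scene 0.014 302 0.0199 [0.5813 0.3316 0.02  ] [0.068 0.069 0.012]
scene 0.084 67 0.0956 [0.5836 0.33   0.0915] [0.023 0.023 0.014]
scene head top 105 [0.5845 0.0025 0.0858] [ 0.5841 -0.0029  0.0849] [0.042 0.048 0.01 ]
```

servo_tool(targets=[{"dp":[-43,-2,0],"roll":0},{"dp":[-43,-2.5,0],"roll":0},{"dp":[0,0,40],"roll":0},{"dp":[0,0,40],"roll":0},{"dp":[0,0,0],"roll":0}])

```text
time_s: 3.38
eef_pos: [0.5815, 0.3286, 0.2188]
ee_rot: [[-1.0, -0.001, -0.008], [-0.001, 1.0, -0.003], [0.008, -0.003, -1.0]]
ft_force: [-1.2, -0.6, -0.3]
gripper_width: 0.0945
grasp_force: 0.0
```

servo_tool(targets=[{"dp":[0,0,35],"roll":0},{"dp":[0,0,35],"roll":0},{"dp":[0,0,26],"roll":0},{"dp":[0,0,0],"roll":0},{"dp":[0,0,0],"roll":0}])

```text
time_s: 4.0
eef_pos: [0.585, 0.3299, 0.13]
ee_rot: [[-1.0, -0.0, 0.004], [-0.0, 1.0, 0.002], [-0.004, 0.002, -1.0]]
ft_force: [0.6, 0.5, 0.5]
gripper_width: 0.0942
grasp_force: 0.0
```

servo_tool(targets=[{"dp":[0,0,0],"roll":0},{"dp":[0,0,0],"roll":0},{"dp":[0,0,0],"roll":0},{"dp":[0,0,0],"roll":0},{"dp":[0,0,0],"roll":0}], claw=-1)

```text
time_s: 4.62
eef_pos: [0.5841, 0.3291, 0.1266]
ee_rot: [[-1.0, 0.0, -0.0], [0.0, 1.0, -0.0], [0.0, -0.0, -1.0]]
ft_force: [-1.3, -0.8, 0.3]
gripper_width: 0.0476
grasp_force: 0.0
```

servo_tool(targets=[{"dp":[0,0,0],"roll":0},{"dp":[0,0,0],"roll":0},{"dp":[0,0,0],"roll":0},{"dp":[0,0,0],"roll":0},{"dp":[0,0,0],"roll":0}])

```text
time_s: 5.25
eef_pos: [0.5841, 0.3295, 0.1266]
ee_rot: [[-1.0, -0.0, 0.0], [-0.0, 1.0, 0.001], [-0.0, 0.001, -1.0]]
ft_force: [0.9, 2.9, -2.2]
gripper_width: 0.0356
grasp_force: 30.0
```

servo_tool(targets=[{"dp":[6,-3.5,0],"roll":0},{"dp":[11,-6.5,0],"roll":0},{"dp":[12,-7.5,0],"roll":0},{"dp":[12,-7.5,0],"roll":0},{"dp":[11,-6.5,0],"roll":0}])

```text
time_s: 5.88
eef_pos: [0.5312, 0.2967, 0.1266]
ee_rot: [[-1.0, 0.001, -0.0], [0.001, 1.0, -0.001], [0.0, -0.001, -1.0]]
ft_force: [1.9, 0.5, -2.2]
gripper_width: 0.0356
grasp_force: 30.0
```

servo_tool(targets=[{"dp":[12,-7.5,0],"roll":0},{"dp":[12,-7.5,0],"roll":0},{"dp":[12,-7.5,0],"roll":0},{"dp":[10,-6,0],"roll":0},{"dp":[5,-3,0],"roll":0}])

```text
time_s: 6.5
eef_pos: [0.4803, 0.2657, 0.1266]
ee_rot: [[-1.0, 0.0, -0.0], [0.0, 1.0, -0.0], [0.0, -0.0, -1.0]]
ft_force: [2.6, 1.4, -2.9]
gripper_width: 0.0355
grasp_force: 30.0
```

servo_tool(targets=[{"dp":[0,0,0],"roll":0},{"dp":[0,0,0],"roll":0},{"dp":[0,0,0],"roll":0},{"dp":[0,0,0],"roll":0},{"dp":[0,0,0],"roll":0}])

```text
time_s: 7.12
eef_pos: [0.4811, 0.2661, 0.1265]
ee_rot: [[-1.0, 0.0, -0.001], [0.0, 1.0, -0.0], [0.001, -0.0, -1.0]]
ft_force: [-3.0, -1.9, 1.1]
gripper_width: 0.0358
grasp_force: 30.0
```

Run:
```python
from h import *
s=env.read_state(); print(s['time_s'],s['eef_pos'],s['ft_force'])
for n in ['scene','top']:
    c=cam(n); Q=cloud(c).reshape(-1,3)
    for a,b in((.014,.026),(.084,.1)):
        s=Q[(Q[:,2]>a)&(Q[:,2]<b)&(np.hypot(Q[:,0]-.481,Q[:,1]-.267)<.045)]
        if len(s)>3: print(n,a,len(s),np.median(s[:,2]).round(4),((s.max(0)+s.min(0))/2).round(4),(s.max(0)-s.min(0)).round(3))
```

```text
7.125 [0.48109264 0.26608351 0.12653157] [-3.03233922 -1.92411617  1.08434779]
scene 0.014 284 0.0199 [0.4791 0.2658 0.02  ] [0.069 0.069 0.012]
scene 0.084 64 0.0904 [0.4774 0.2679 0.0914] [0.019 0.061 0.015]
```

servo_tool(targets=[{"dp":[0,0,0],"roll":0},{"dp":[0,0,0],"roll":0},{"dp":[0,0,0],"roll":0},{"dp":[0,0,0],"roll":0},{"dp":[0,0,0],"roll":0}], claw=1)

```text
time_s: 7.85
eef_pos: [0.4813, 0.2662, 0.1268]
ee_rot: [[-1.0, 0.0, 0.0], [0.0, 1.0, 0.0], [-0.0, 0.0, -1.0]]
ft_force: [-0.1, 0.1, -0.5]
gripper_width: 0.082
grasp_force: 0.0
```

servo_tool(targets=[{"dp":[0,0,-20],"roll":0},{"dp":[0,0,-40],"roll":0},{"dp":[0,0,-40],"roll":0},{"dp":[0,0,-40],"roll":0},{"dp":[0,0,-35],"roll":0}])

```text
time_s: 8.48
eef_pos: [0.4812, 0.2661, 0.3035]
ee_rot: [[-1.0, 0.0, 0.001], [0.0, 1.0, 0.001], [-0.001, 0.001, -1.0]]
ft_force: [0.2, -0.7, -0.3]
gripper_width: 0.0939
grasp_force: 0.0
```

servo_tool(targets=[{"dp":[-10,-30,0],"roll":0},{"dp":[0,-20,0],"roll":0},{"dp":[0,0,0],"roll":0},{"dp":[0,0,0],"roll":0},{"dp":[0,0,0],"roll":0}])

```text
time_s: 9.1
eef_pos: [0.4909, 0.2167, 0.3012]
ee_rot: [[-1.0, -0.001, -0.001], [-0.001, 1.0, 0.0], [0.001, 0.0, -1.0]]
ft_force: [-0.3, -0.4, -0.4]
gripper_width: 0.0941
grasp_force: 0.0
```

```bash
cat > st.py <<'E'
from h import *
import pickle,sys
s=env.read_state(); print(s['time_s'],s['eef_pos'])
c=cam('wrist'); save(c,sys.argv[1]+'.png'); pickle.dump(c,open(sys.argv[1]+'.pkl','wb')); P=cloud(c); hsv=cv2.cvtColor(c['image'],cv2.COLOR_RGB2HSV)
def circ(q):
    A=np.c_[2*q[:,:2],np.ones(len(q))]; s=np.linalg.lstsq(A,(q[:,:2]**2).sum(1),rcond=None)[0]; return s[:2]
near=np.hypot(P[...,0]-.481,P[...,1]-.267)
v,u=np.nonzero((cv2.inRange(hsv,np.array((18,120,50)),np.array((35,255,255)))>0)&(near<.055)&(P[...,2]<.014))
q=np.array([onz(c,a,b,.008) for a,b in zip(u,v)]); r=np.array([.481,.267])
for _ in range(5): r=circ(q[abs(np.hypot(*(q[:,:2]-r).T)-.0445)<.005])
print('yellow',r.round(4),len(q))
for a,b in((.014,.026),(.07,.105)):
    s=P[(P[...,2]>a)&(P[...,2]<b)&(near<.05)]
    print(a,len(s),'z',np.median(s[:,2]).round(4),np.round(cv2.minEnclosingCircle(s[:,:2].astype(np.float32))[0],4),cv2.minEnclosingCircle(s[:,:2].astype(np.float32))[1])
E
python3 st.py w4
```

```text
9.1 [0.4908768  0.21669617 0.30121902]
yellow [0.4821 0.2666] 1047
0.014 1340 z 0.0201 [0.4824 0.2645] 0.03488992899656296
0.07 702 z 0.0962 [0.4819 0.2643] 0.017624692991375923
```

servo_tool(targets=[{"dp":[0,-54,0],"roll":0},{"dp":[0,-54,0],"roll":0},{"dp":[0,-54,0],"roll":0},{"dp":[0,-54,0],"roll":0},{"dp":[0,0,0],"roll":0}])

```text
time_s: 9.78
eef_pos: [0.4911, -0.0025, 0.3016]
ee_rot: [[-1.0, 0.005, -0.0], [0.005, 1.0, -0.0], [0.0, -0.0, -1.0]]
ft_force: [0.6, 1.4, 0.2]
gripper_width: 0.0938
grasp_force: 0.0
```

servo_tool(targets=[{"dp":[0,0,0],"roll":0},{"dp":[0,0,0],"roll":0},{"dp":[0,0,0],"roll":0},{"dp":[0,0,0],"roll":0},{"dp":[0,0,0],"roll":0}])

```text
time_s: 10.4
eef_pos: [0.4912, 0.0005, 0.3017]
ee_rot: [[-1.0, -0.001, 0.0], [-0.001, 1.0, 0.0], [-0.0, 0.0, -1.0]]
ft_force: [0.2, -0.7, 0.4]
gripper_width: 0.0939
grasp_force: 0.0
```

```bash
cat > mal.py <<'E'
from h import *
import pickle,sys
s=env.read_state(); print(s['time_s'],s['eef_pos'])
for n in ['wrist','top']:
    c=cam(n); P=cloud(c); hsv=cv2.cvtColor(c['image'],cv2.COLOR_RGB2HSV)
    if n=='wrist': save(c,sys.argv[1]+'.png'); pickle.dump(c,open(sys.argv[1]+'.pkl','wb'))
    reg=(P[...,0]>.40)&(P[...,0]<.64)&(abs(P[...,1])<.05)
    s=P[reg&(P[...,2]>.078)&(P[...,2]<.095)&(P[...,0]>.55)]
    if len(s)>5:
        z=np.median(s[:,2]); s=s[abs(s[:,2]-z)<.004]; print(n,'head',len(s),z.round(4),np.round(cv2.minEnclosingCircle(s[:,:2].astype(np.float32))[0],4),np.round(cv2.minEnclosingCircle(s[:,:2].astype(np.float32))[1],4))
    m=(cv2.inRange(hsv,np.array((8,60,80)),np.array((24,190,255)))>0)&reg&(P[...,2]>.045)&(P[...,2]<.07)
    q=P[m]
    if len(q)<20: continue
    z=np.median(q[:,2]); q=q[abs(q[:,2]-z)<.004]
    print(n,'wood z',z.round(4),len(q),'x',np.percentile(q[:,0],[1,99]).round(4))
    for x in np.arange(.43,.57,.02):
        t=q[abs(q[:,0]-x)<.01]
        if len(t)>5: print('  ',x.round(3),((t[:,1].max()+t[:,1].min())/2).round(4),np.ptp(t[:,1]).round(4))
E
python3 mal.py m1
```

```text
10.4 [0.49115515 0.0005132  0.3016903 ]
wrist head 1074 0.0865 [ 0.5881 -0.0039] 0.0223
wrist wood z 0.057 1643 x [0.425  0.5671]
   0.43 -0.0063 0.0229
   0.45 -0.0058 0.0222
   0.47 -0.0059 0.0226
   0.49 -0.0053 0.0217
   0.51 -0.0048 0.0233
   0.53 -0.0048 0.0235
   0.55 -0.0043 0.0227
top head 260 0.0867 [ 0.5883 -0.0039] 0.0223
top wood z 0.0555 165 x [0.4265 0.5672]
   0.43 -0.0051 0.0213
   0.45 -0.0053 0.0223
   0.47 -0.0052 0.0213
   0.55 -0.0048 0.0163
```

View pics/m1.png

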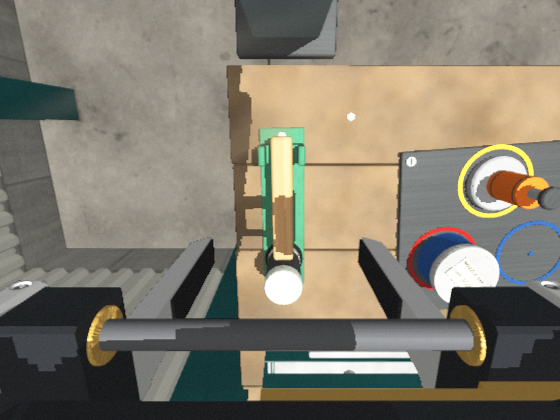

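The wrist view shows the mallet head at (284,285), the handle running up to (281,140) in its saddle, and the stand standing inside the yellow ring at right (500,180).

servo_tool(targets=[{"dp":[-22,-2.5,30],"roll":-0.95},{"dp":[-22,-2.5,40],"roll":0},{"dp":[0,0,40],"roll":0},{"dp":[0,0,20],"roll":0},{"dp":[0,0,0],"roll":0}])

```text
time_s: 11.12
eef_pos: [0.5341, -0.0045, 0.1695]
ee_rot: [[-1.0, -0.016, -0.005], [-0.016, 1.0, 0.001], [0.005, 0.001, -1.0]]
ft_force: [-0.0, 0.9, 0.4]
gripper_width: 0.0936
grasp_force: 0.0
```

Run:
```python
from h import *
s=env.read_state(); print(s['time_s'],s['eef_pos'],s['ee_rot'].round(4) if hasattr(s['ee_rot'],'round') else s['ee_rot'])
```

```text
11.125 [ 0.53406106 -0.00446683  0.16946898] [[-9.999e-01 -1.630e-02 -4.800e-03]
 [-1.630e-02  9.999e-01  6.000e-04]
 [ 4.800e-03  7.000e-04 -1.000e+00]]
```

servo_tool(targets=[{"dp":[0,0,20],"roll":0},{"dp":[0,0,20],"roll":0},{"dp":[0,0,7],"roll":0},{"dp":[0,0,0],"roll":0},{"dp":[0,0,0],"roll":0}])

```text
time_s: 11.75
eef_pos: [0.5359, -0.0046, 0.1261]
ee_rot: [[-1.0, -0.016, 0.002], [-0.016, 1.0, -0.0], [-0.002, -0.0, -1.0]]
ft_force: [-0.4, 0.4, 0.6]
gripper_width: 0.0939
grasp_force: 0.0
```

servo_tool(targets=[{"dp":[0,0,0],"roll":0},{"dp":[0,0,0],"roll":0},{"dp":[0,0,0],"roll":0},{"dp":[0,0,0],"roll":0},{"dp":[0,0,0],"roll":0}], claw=-1)

```text
time_s: 12.38
eef_pos: [0.5352, -0.0045, 0.1246]
ee_rot: [[-1.0, -0.016, -0.0], [-0.016, 1.0, 0.0], [0.0, 0.0, -1.0]]
ft_force: [-0.5, -0.7, 0.3]
gripper_width: 0.0477
grasp_force: 0.0
```

servo_tool(targets=[{"dp":[0,0,0],"roll":0},{"dp":[0,0,0],"roll":0},{"dp":[0,0,0],"roll":0},{"dp":[0,0,0],"roll":0},{"dp":[0,0,0],"roll":0}])

```text
time_s: 13.0
eef_pos: [0.5351, -0.0044, 0.1246]
ee_rot: [[-1.0, -0.016, -0.0], [-0.016, 1.0, 0.0], [0.0, 0.0, -1.0]]
ft_force: [-0.5, 0.1, 0.0]
gripper_width: 0.024
grasp_force: 30.0
```

servo_tool(targets=[{"dp":[0,0,0],"roll":0},{"dp":[0,0,0],"roll":0},{"dp":[0,0,0],"roll":0},{"dp":[0,0,0],"roll":0},{"dp":[0,0,0],"roll":0}])

```text
time_s: 13.62
eef_pos: [0.5351, -0.0045, 0.1246]
ee_rot: [[-1.0, -0.016, -0.0], [-0.016, 1.0, 0.0], [0.0, 0.0, -1.0]]
ft_force: [-0.9, 0.7, -0.6]
gripper_width: 0.0241
grasp_force: 30.0
```

```bash
python3 mal.py m2
```

```text
13.625 [ 0.5351475  -0.00445213  0.12464275]
wrist head 2285 0.0862 [ 0.5819 -0.0049] 0.0191
wrist wood z 0.0567 7717 x [0.4255 0.5629]
   0.43 -0.001 0.0369
   0.45 -0.0094 0.0437
   0.47 -0.0068 0.0238
   0.49 -0.0065 0.0236
   0.51 -0.0059 0.0237
   0.53 -0.0057 0.0241
   0.55 -0.0053 0.024
top head 167 0.0866 [ 0.5916 -0.0013] 0.0207
top wood z 0.0556 240 x [0.4266 0.5051]
   0.43 -0.0048 0.017
   0.45 -0.0054 0.0216
   0.47 -0.0057 0.0222
   0.49 -0.006 0.0216
   0.51 -0.0061 0.0218
```

servo_tool(targets=[{"dp":[0,0,-10],"roll":0},{"dp":[0,0,-25],"roll":0},{"dp":[0,0,-35],"roll":0},{"dp":[0,0,-35],"roll":0},{"dp":[0,0,-25],"roll":0}])

```text
time_s: 14.35
eef_pos: [0.5353, -0.0048, 0.2569]
ee_rot: [[-1.0, -0.016, 0.002], [-0.016, 1.0, -0.001], [-0.002, -0.001, -1.0]]
ft_force: [0.4, 0.0, -3.4]
gripper_width: 0.0239
grasp_force: 30.0
```

servo_tool(targets=[{"dp":[10,20,0],"roll":0},{"dp":[15,35,0],"roll":0},{"dp":[15,40,0],"roll":0},{"dp":[15,40,0],"roll":0},{"dp":[15,40,0],"roll":0}])

```text
time_s: 14.98
eef_pos: [0.46, 0.1711, 0.2529]
ee_rot: [[-1.0, -0.017, -0.003], [-0.017, 1.0, -0.0], [0.003, -0.0, -1.0]]
ft_force: [1.1, -0.5, -2.5]
gripper_width: 0.0243
grasp_force: 30.0
```

servo_tool(targets=[{"dp":[15,40,0],"roll":0},{"dp":[10,30,0],"roll":0},{"dp":[6,15,0],"roll":0},{"dp":[1,10,0],"roll":0},{"dp":[0,0,0],"roll":0}])

```text
time_s: 15.6
eef_pos: [0.4287, 0.2638, 0.2543]
ee_rot: [[-1.0, -0.017, -0.0], [-0.017, 1.0, -0.001], [0.0, -0.001, -1.0]]
ft_force: [0.0, 0.4, -3.9]
gripper_width: 0.0238
grasp_force: 30.0
```

servo_tool(targets=[{"dp":[0,0,0],"roll":0},{"dp":[0,0,0],"roll":0},{"dp":[0,0,0],"roll":0},{"dp":[0,0,0],"roll":0},{"dp":[0,0,0],"roll":0}])

```text
time_s: 16.23
eef_pos: [0.4288, 0.2637, 0.2547]
ee_rot: [[-1.0, -0.016, 0.0], [-0.016, 1.0, 0.0], [-0.0, 0.0, -1.0]]
ft_force: [0.2, 0.4, -1.7]
gripper_width: 0.0236
grasp_force: 30.0
```

```bash
cat > hp.py <<'E'
from h import *
import sys
s=env.read_state(); T=s['eef_pos']; print(s['time_s'],T,np.round(s['ft_force'],1))
def pts(n):
    c=cam(n); P=cloud(c); return c,P
for n in ['scene','top','wrist']:
    c,P=pts(n)
    if n==(sys.argv+['',''])[2]: save(c,sys.argv[1]+'.png')
    s=P[(abs(P[...,2]-(T[2]-.0385))<.006)&(np.hypot(P[...,0]-T[0]-.053,P[...,1]-T[1])<.028)]
    if len(s)>5: print(n,'head top z',np.median(s[:,2]).round(4),len(s),np.round(cv2.minEnclosingCircle(s[:,:2].astype(np.float32)),4) if 0 else (np.round(cv2.minEnclosingCircle(s[:,:2].astype(np.float32))[0],4),round(cv2.minEnclosingCircle(s[:,:2].astype(np.float32))[1],4)), 'tilt', np.round(np.linalg.lstsq(np.c_[s[:,:2],np.ones(len(s))],s[:,2],rcond=None)[0][:2],3))
    s=P[(abs(P[...,2]-.02)<.006)&(np.hypot(P[...,0]-.482,P[...,1]-.265)<.045)]
    if len(s)>5: print(n,'foot',len(s),np.round(cv2.minEnclosingCircle(s[:,:2].astype(np.float32))[0],4),round(cv2.minEnclosingCircle(s[:,:2].astype(np.float32))[1],4))
E
python3 hp.py s5 scene
```

```text
16.225 [0.42878904 0.26367651 0.25471852] [ 0.2  0.4 -1.7]
scene head top z 0.2156 89 (array([0.4782, 0.2683]), 0.0211) tilt [ 0.072 -0.084]
scene foot 291 [0.4794 0.2681] 0.0356
top head top z 0.2162 71 (array([0.4926, 0.2674]), 0.0176) tilt [-0.118 -0.065]
top foot 7 [0.5033 0.2671] 0.0309
wrist head top z 0.2163 2440 (array([0.4753, 0.2632]), 0.0193) tilt [0.15  0.005]
wrist foot 130 [0.4754 0.2643] 0.0341
```

View pics/s5.png

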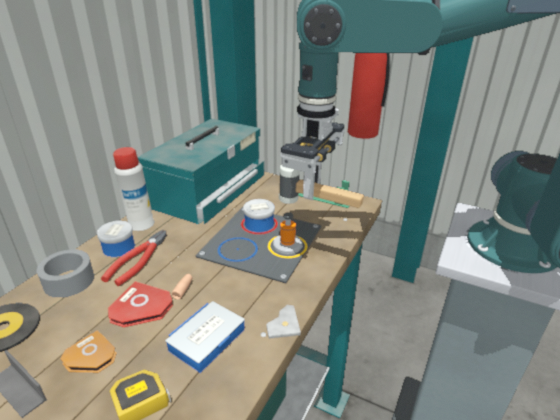

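The scene view shows the mallet head (289,183) held level above the stand at (288,237) inside the yellow ring, with the tin undisturbed.

servo_tool(targets=[{"dp":[0,0,10],"roll":0},{"dp":[0,0,12],"roll":0},{"dp":[0,0,10],"roll":0},{"dp":[0,0,4],"roll":0},{"dp":[0,0,0],"roll":0}])

```text
time_s: 17.0
eef_pos: [0.4286, 0.2637, 0.2181]
ee_rot: [[-1.0, -0.016, -0.001], [-0.016, 1.0, -0.0], [0.001, -0.0, -1.0]]
ft_force: [-0.9, 0.1, -2.5]
gripper_width: 0.0239
grasp_force: 30.0
```

servo_tool(targets=[{"dp":[0,0,2.5],"roll":0},{"dp":[0,0,2.5],"roll":0},{"dp":[0,0,2],"roll":0},{"dp":[0,0,2],"roll":0},{"dp":[0,0,0],"roll":0}])

```text
time_s: 17.62
eef_pos: [0.429, 0.2639, 0.21]
ee_rot: [[-1.0, -0.016, 0.001], [-0.016, 1.0, 0.0], [-0.001, 0.0, -1.0]]
ft_force: [-0.8, 0.1, 0.8]
gripper_width: 0.0236
grasp_force: 30.0
```

servo_tool(targets=[{"dp":[0,0,1],"roll":0},{"dp":[0,0,1],"roll":0},{"dp":[0,0,1],"roll":0},{"dp":[0,0,0],"roll":0},{"dp":[0,0,0],"roll":0}])

```text
time_s: 18.25
eef_pos: [0.4289, 0.2639, 0.2069]
ee_rot: [[-1.0, -0.016, 0.001], [-0.016, 1.0, 0.0], [-0.001, 0.0, -1.0]]
ft_force: [0.4, 1.3, 1.2]
gripper_width: 0.0238
grasp_force: 30.0
```

Spring is resisting (about 3.5 N). Continue until the hard stop shows.

servo_tool(targets=[{"dp":[0,0,1],"roll":0},{"dp":[0,0,1],"roll":0},{"dp":[0,0,1],"roll":0},{"dp":[0,0,0],"roll":0},{"dp":[0,0,0],"roll":0}])

```text
time_s: 18.88
eef_pos: [0.4289, 0.2638, 0.2039]
ee_rot: [[-1.0, -0.016, 0.001], [-0.016, 1.0, 0.0], [-0.001, 0.0, -1.0]]
ft_force: [-0.7, 0.6, 1.1]
gripper_width: 0.0236
grasp_force: 30.0
```

servo_tool(targets=[{"dp":[0,0,0.5],"roll":0},{"dp":[0,0,0.5],"roll":0},{"dp":[0,0,0],"roll":0},{"dp":[0,0,0],"roll":0},{"dp":[0,0,0],"roll":0}])

```text
time_s: 19.5
eef_pos: [0.4288, 0.2639, 0.203]
ee_rot: [[-1.0, -0.017, 0.0], [-0.017, 1.0, 0.0], [-0.0, 0.0, -1.0]]
ft_force: [-0.1, 0.9, 5.4]
gripper_width: 0.0238
grasp_force: 30.0
```

servo_tool(targets=[{"dp":[0,0,0.5],"roll":0},{"dp":[0,0,0.3],"roll":0},{"dp":[0,0,0],"roll":0},{"dp":[0,0,0],"roll":0},{"dp":[0,0,0],"roll":0}])

```text
time_s: 20.12
eef_pos: [0.4287, 0.264, 0.2027]
ee_rot: [[-1.0, -0.017, 0.0], [-0.017, 1.0, 0.001], [-0.0, 0.001, -1.0]]
ft_force: [-1.4, 1.0, 7.0]
gripper_width: 0.0237
grasp_force: 30.0
```

```bash
python3 hp.py s6 scene
```

```text
20.125 [0.42868264 0.26401263 0.20268632] [-1.4  1.   7. ]
scene head top z 0.162 51 (array([0.4793, 0.2713]), 0.019) tilt [ 0.051 -0.048]
scene foot 298 [0.479  0.2661] 0.0358
top head top z 0.1659 76 (array([0.4917, 0.2676]), 0.0177) tilt [0.117 0.066]
top foot 55 [0.4937 0.2659] 0.0314
wrist head top z 0.1648 2469 (array([0.4747, 0.2638]), 0.0192) tilt [0.172 0.006]
```

About 9.7 N with the tool stalled and the head's lower face at 85 mm: the pin is bottomed. Retract.

servo_tool(targets=[{"dp":[0,0,-4],"roll":0},{"dp":[0,0,-8],"roll":0},{"dp":[0,0,-12],"roll":0},{"dp":[0,0,-15],"roll":0},{"dp":[0,0,-13.8],"roll":0}])

```text
time_s: 20.9
eef_pos: [0.4286, 0.2636, 0.2554]
ee_rot: [[-1.0, -0.016, -0.001], [-0.016, 1.0, -0.0], [0.001, -0.0, -1.0]]
ft_force: [-0.2, 0.3, -2.0]
gripper_width: 0.0238
grasp_force: 30.0
```

servo_tool(targets=[{"dp":[-1,-10,0],"roll":0},{"dp":[-6,-15,0],"roll":0},{"dp":[-10,-30,0],"roll":0},{"dp":[-15,-40,0],"roll":0},{"dp":[-15,-40,0],"roll":0}])

```text
time_s: 21.52
eef_pos: [0.478, 0.1273, 0.2538]
ee_rot: [[-1.0, -0.016, -0.001], [-0.016, 1.0, -0.001], [0.001, -0.001, -1.0]]
ft_force: [1.5, 0.9, -2.3]
gripper_width: 0.0237
grasp_force: 30.0
```

servo_tool(targets=[{"dp":[-15,-40,0],"roll":0},{"dp":[-15,-40,0],"roll":0},{"dp":[-15,-35,0],"roll":0},{"dp":[-10,-20,0],"roll":0},{"dp":[0,0,0],"roll":0}])

```text
time_s: 22.15
eef_pos: [0.5353, -0.006, 0.2539]
ee_rot: [[-1.0, -0.014, -0.002], [-0.014, 1.0, 0.0], [0.002, 0.0, -1.0]]
ft_force: [1.0, -0.0, -1.3]
gripper_width: 0.0238
grasp_force: 30.0
```

servo_tool(targets=[{"dp":[0,0,20],"roll":0},{"dp":[0,0,20],"roll":0},{"dp":[0,0,20],"roll":0},{"dp":[0,0,10],"roll":0},{"dp":[0,0,0],"roll":0}])

```text
time_s: 22.78
eef_pos: [0.5346, -0.0038, 0.1839]
ee_rot: [[-1.0, -0.017, -0.002], [-0.017, 1.0, 0.001], [0.002, 0.001, -1.0]]
ft_force: [0.9, 0.1, -1.9]
gripper_width: 0.0237
grasp_force: 30.0
```

```bash
python3 hp.py s7 wrist
python3 - <<'E'
from h import *
s=env.read_state(); print(np.round(s['ee_rot'],4))
c=cam('scene'); Q=cloud(c).reshape(-1,3); q=Q[(Q[:,2]>.07)&(np.hypot(Q[:,0]-.482,Q[:,1]-.265)<.03)]; print('cap',len(q),q[:,2].max())
E
```

```text
22.775 [ 0.5345638  -0.00378931  0.18391419] [ 0.9  0.1 -1.9]
scene head top z 0.145 80 (array([ 5.832e-01, -5.000e-04]), 0.0216) tilt [ 0.04  -0.074]
scene foot 295 [0.4784 0.268 ] 0.0354
top head top z 0.1477 215 (array([ 0.5914, -0.0016]), 0.0216) tilt [ 0.001 -0.03 ]
top foot 436 [0.4776 0.2652] 0.0399
wrist head top z 0.1474 2519 (array([ 0.5823, -0.0046]), 0.0192) tilt [0.182 0.005]
[[-9.999e-01 -1.680e-02  2.000e-03]
 [-1.680e-02  9.999e-01 -0.000e+00]
 [-2.000e-03 -1.000e-04 -1.000e+00]]
cap 131 0.09910722003477077
```

View pics/s7.png

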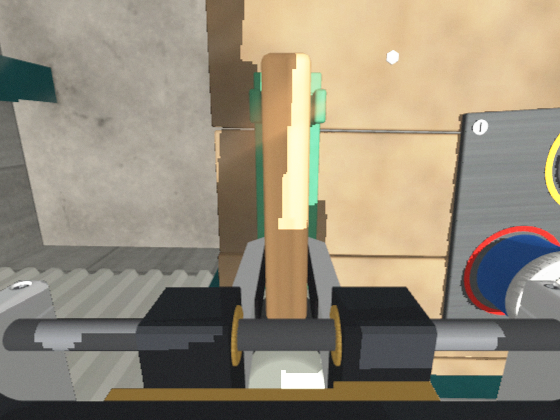

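The wrist view shows the handle (287,60–320) lined up between the saddle cheeks at (253,105) and (320,105), and the pin cap has sprung back up to 97 mm. Lowering.

servo_tool(targets=[{"dp":[0,0,20],"roll":0},{"dp":[0,0,18],"roll":0},{"dp":[0,0,12],"roll":0},{"dp":[0,0,5],"roll":0},{"dp":[0,0,0],"roll":0}])

```text
time_s: 23.6
eef_pos: [0.5352, -0.0045, 0.1295]
ee_rot: [[-1.0, -0.016, -0.0], [-0.016, 1.0, 0.0], [0.0, 0.0, -1.0]]
ft_force: [-0.2, 0.8, -2.6]
gripper_width: 0.0238
grasp_force: 30.0
```

servo_tool(targets=[{"dp":[0,0,2],"roll":0},{"dp":[0,0,1],"roll":0},{"dp":[0,0,1],"roll":0},{"dp":[0,0,0],"roll":0},{"dp":[0,0,0],"roll":0}])

```text
time_s: 24.22
eef_pos: [0.5352, -0.0045, 0.1258]
ee_rot: [[-1.0, -0.016, 0.0], [-0.016, 1.0, 0.0], [-0.0, 0.0, -1.0]]
ft_force: [-0.5, -0.4, -2.6]
gripper_width: 0.0237
grasp_force: 30.0
```

```bash
python3 hp.py s8; python3 mal.py m8
```

```text
24.225 [ 0.53521932 -0.00451618  0.12575676] [-0.5 -0.4 -2.6]
scene head top z 0.087 53 (array([0.5839, 0.0021]), 0.0199) tilt [ 0.056 -0.042]
scene foot 292 [0.4791 0.2671] 0.0352
top head top z 0.0882 171 (array([5.926e-01, 2.000e-04]), 0.0211) tilt [ 0.038 -0.02 ]
top foot 438 [0.4831 0.2646] 0.0348
wrist head top z 0.0876 2458 (array([ 0.5817, -0.005 ]), 0.0192) tilt [0.161 0.003]
24.375 [ 0.53522404 -0.00451375  0.12573367]
wrist head 2282 0.0875 [ 0.5815 -0.0049] 0.0191
wrist wood z 0.0577 7506 x [0.4255 0.5628]
   0.43 -0.0037 0.0308
   0.45 -0.0097 0.0446
   0.47 -0.0068 0.0238
   0.49 -0.0064 0.0237
   0.51 -0.006 0.0238
   0.53 -0.0058 0.0242
   0.55 -0.0053 0.024
top head 165 0.0882 [ 5.928e-01 -1.000e-04] 0.0209
top wood z 0.0565 240 x [0.4266 0.5063]
   0.43 -0.0058 0.0195
   0.45 -0.0052 0.0208
   0.47 -0.0053 0.0224
   0.49 -0.0061 0.0217
   0.51 -0.0053 0.0233
```

Head is about 1.2 mm above its original height, same x/y as at pick-up. Lower and release.

servo_tool(targets=[{"dp":[0,0,0.7],"roll":0},{"dp":[0,0,0.5],"roll":0},{"dp":[0,0,0],"roll":0},{"dp":[0,0,0],"roll":0},{"dp":[0,0,0],"roll":0}])

```text
time_s: 25.1
eef_pos: [0.5353, -0.0045, 0.1247]
ee_rot: [[-1.0, -0.016, 0.0], [-0.016, 1.0, 0.0], [-0.0, 0.0, -1.0]]
ft_force: [-0.0, -1.0, -0.5]
gripper_width: 0.0239
grasp_force: 30.0
```

servo_tool(targets=[{"dp":[0,0,0],"roll":0},{"dp":[0,0,0],"roll":0},{"dp":[0,0,0],"roll":0},{"dp":[0,0,0],"roll":0},{"dp":[0,0,0],"roll":0}], claw=1)

```text
time_s: 25.72
eef_pos: [0.5352, -0.0045, 0.1245]
ee_rot: [[-1.0, -0.016, 0.0], [-0.016, 1.0, 0.0], [-0.0, 0.0, -1.0]]
ft_force: [0.0, -0.4, 0.7]
gripper_width: 0.0703
grasp_force: 0.0
```

servo_tool(targets=[{"dp":[0,0,0],"roll":0},{"dp":[0,0,-15],"roll":0},{"dp":[0,0,-30],"roll":0},{"dp":[0,0,-40],"roll":0},{"dp":[0,0,-40],"roll":0}])

```text
time_s: 26.35
eef_pos: [0.5351, -0.0045, 0.2519]
ee_rot: [[-1.0, -0.016, 0.001], [-0.016, 1.0, -0.0], [-0.001, -0.0, -1.0]]
ft_force: [0.9, -0.3, -0.4]
gripper_width: 0.0941
grasp_force: 0.0
```

servo_tool(targets=[{"dp":[20,0,-30],"roll":0},{"dp":[24,0,-22],"roll":0},{"dp":[0,0,0],"roll":0},{"dp":[0,0,0],"roll":0},{"dp":[0,0,0],"roll":0}])

```text
time_s: 26.98
eef_pos: [0.4913, -0.0052, 0.3]
ee_rot: [[-1.0, -0.016, -0.002], [-0.016, 1.0, 0.0], [0.002, 0.0, -1.0]]
ft_force: [0.1, 0.0, 0.1]
gripper_width: 0.094
grasp_force: 0.0
```

```bash
python3 mal.py m9; python3 st.py w9
python3 - <<'E'
from h import *
for n in['scene','top']: save(cam(n),n+'9.png')
a,b=(cv2.imread(f'pics/top{i}.png') for i in (1,9))
cv2.imwrite('pics/cmp.png',np.hstack([x[140:290,130:400] for x in(a,b)]))
E
```

```text
26.975 [ 0.4913214 -0.0052137  0.3000088]
wrist head 1086 0.0866 [ 0.5881 -0.0047] 0.0222
wrist wood z 0.057 1573 x [0.4254 0.5672]
   0.43 -0.0073 0.0229
   0.45 -0.007 0.0234
   0.47 -0.0068 0.0236
   0.49 -0.0063 0.0218
   0.51 -0.006 0.0221
   0.53 -0.0057 0.0224
   0.55 -0.0054 0.0228
top head 263 0.0867 [ 0.5882 -0.0043] 0.022
top wood z 0.0559 158 x [0.4265 0.5683]
   0.43 -0.0071 0.0227
   0.45 -0.0069 0.0236
   0.47 -0.0051 0.0202
   0.55 -0.0046 0.0217
27.075 [ 0.49133362 -0.00523496  0.30008053]
yellow [0.4821 0.2672] 897
0.014 1517 z 0.0203 [0.4817 0.2639] 0.035410381853580475
0.07 903 z 0.0722 [0.4819 0.2635] 0.018005598336458206
```

View pics/m9.png

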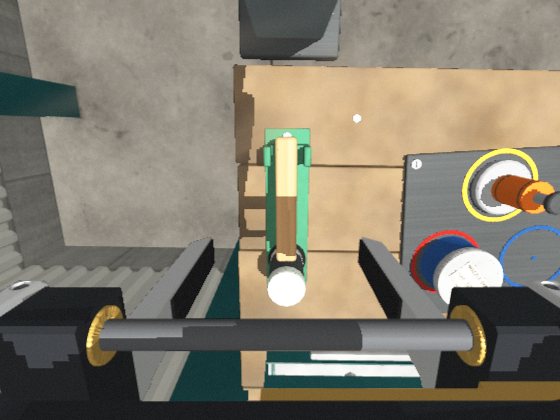

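The mallet is back on its rest, with the head at (287,286) and the handle in the saddle. The stand's foot sits inside the yellow ring at (500,185), and the tin is still on red.

```bash
python3 -c "
from rig import env
print(env.close_job())"
```

```text
the job is handed in; nothing more can be done
None
```

The job is handed in at about 27 s: the stand's foot is inside the yellow ring (about 3 mm off centre), the pin was driven fully down and sprang back, the mallet is on its rest within about 1 mm of where it was, and the tin, nozzle and gauge were not touched.

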